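Hold the sample tube down on the touch mixer

ROBOT

A 6-joint arm with a two-finger parallel gripper is mounted at the origin on the work surface. World frame = base frame: x ahead of the robot, y to its left, z up, the work surface at z = 0. Lengths are in mm, angles in rad, forces in N, time in s.
With the tool pointing down it reaches from about 350 to 875 mm from the base axis. Payload 4.2 kg.
Tool frame: the origin (TCP) lies midway between the tips of the shut fingers; the grasp point (between the pads) lies 19 mm behind it; x points along the fingers, y is the direction in which the jaws open and shut, and the axes are right-handed (so a half turn about x gives the same grasp; the last joint's range is limited). The gripper opens to 85 mm and grips with 20 to 120 N. Pads are 22 mm wide; open, the fingers measure 114 mm over their backs; the gripper's body (76 mm by 85 mm) begins 54 mm behind the grasp point. The pads swing forward as they close: fully open they stand 13 mm farther back than shut.
Start: joints at [1.56, 0.385, 0.008, 0, -1.194, -0.259], TCP at [166.555, 602.378, 231.312] pointing down, gripper open.
Joint ranges: [-3.14, 3.14], [-1.21, 2.06], [-1.07, 1.41], [-3.16, 2.05], [-2.99, -0.16], [-3.1, 3.1]. Speed limits (rad/s): [2.79, 2.79, 3.14, 3.14, 3.14, 3.14].

INTERFACE

Orientations are given as a rotation vector (axis times angle).
In Python, from station import * gives the robot as it stands.
- The arm moves only by the shell command python3 -m pendant 'ROWS' [OPENING] [FORCE]. ROWS is JSON, a list of rows, each a list of 4 numbers: the shift along the world's x, y, z in m, then the turn about the world's z in rad. In form: [[tx, ty, tz, spin], ...]. A call has 1 to 5 rows; each row shifts and turns the commanded pose from where the row before left it; what a row does not reach is not made up. A row lasts 1/12 s, in which the tool goes at most 41.7 mm and 7.16 degrees, less where a joint would pass 70% of its speed; a pose out of reach is approached as far as the arm can. A call is refused whole if a number of a shift passes 0.0417 or a number of a turn 0.125, either way. A call with a gripper value outside its range is refused whole. OPENING is the finger opening in m, from 0 to 0.0854, set as the call begins (- or left out, the last holds). The fingers move at their own pace and stop on an object; FORCE is the grip in N (left out, the last holds). Time passes only in rows, so rows that do not move let the fingers close. It gives the time, the measured TCP pose, the force and the opening at its end, in the units of the state.
- sense(): the state, without advancing time (a new reading comes with each control period).
- get_image(name): name is "side" or "top" or "wrist"; returns a dict with "img" (384x512x3 uint8, red, green, blue), "camera_matrix" (3x3 intrinsics, pixels), "R" (3x3) and "t" (3): a world point X has camera coordinates R X + t. Camera axes: x right, y down, z forward; pixel columns grow to the right and rows downward; lengths in mm; the calibration is good to about 2 mm. A picture is of the moment at which its call begins. There is no depth.
- job_done(): hands the job in, once; it reports no verdict.
Trained networks look in a picture, given as the dict that the camera call returned (one of the last four; its "shot" number tells which), for a name from the list of things; names that differ only in an ending like _2 or _b are one class to them, and where a whole thing is asked for, a point or a joint stands for the part that bears it (a point fixed in the world has none). Each returns a list of dicts, best first, with "conf" (0 to 1); they miss things now and then, are a little off and sometimes report something else, mostly with a low value. They report only what shows in the picture. A call takes as long as a camera call.
- trace(picture, name): "mask" (384x512 bool, what is visible of it) and "extent" ([centre column, centre row, width, height] in pixels, round what is visible of it).
- mark_of(picture, name): "location" ([row, column] in pixels: a listed point, or the origin of a listed thing).
The state is a dict: "t": time; "joints": joint angles; "qd": joint speeds; "tau": joint torques, N m; "ee_pos": TCP position; "ee_rot": TCP orientation; "ft_force": force on the tool from outside, world axes, zero at the start; "ft_torque": the same for the moment, N m; "gripper_width": finger opening in mm.
Only numpy, scipy, OpenCV 4.12 (cv2) and the standard library are available. Lean on these libraries where they do the work, as an engineer would, in place of code of your own. Each camera call takes 0.05 s, during which the arm holds its last target.

TASK

Mix the sample: take the long capped tube out of the rack, lower it foot first through the hole of the guide plate over the touch mixer, and press the mixer's spring-loaded cup down with it until the cup's rim is level with the fixed collar around it, 8 mm down. Keep it pressed there for three seconds and finish while still gripping the tube and holding the cup down; nothing is let go. Leave the other tubes in the rack and the other things on the bench where they are.

Things in the scene. Friction and masses are not known exactly. Their poses are not given: they have to be found in the camera images.
- tube_center (a point): centre (half-way up) of the long tube: clear glass, 18 mm in diameter and 150 mm long over all, the only long one, the top 22 mm being a white screw cap 22 mm in diameter; 45 g. Its z axis runs along the tube to the cap. It stands upright in one of the six holes of the white rack, its foot 8 mm above the table. Grip the glass just below the cap, 110 to 125 mm above the foot: there the fingers clear the short tubes in the rack and, when the cup is pressed, the guide plate
- tube_foot (a point): middle of the long tube's flat foot, 75 mm below its centre; the foot's edge is tapered, from 10 mm across to the full 18 mm over 5 mm
- guide_hole (a point): middle of the upper mouth of the round hole in the steel guide plate, 150 mm above the table, straight over the mixer's cup. The hole is 23 mm in diameter with a 3 mm bevel at its mouth; the plate is 56 mm square and 8 mm thick, fixed, carried by one post on its y side (own frame) that is no higher than the plate, bar a 6 mm screw head 76 mm from the hole. z points up
- cup_floor (a point): middle of the inner floor of the mixer's black rubber cup, on which the tube's foot rests: 93 mm above the table when not pressed (57 mm below the upper mouth of the guide hole). The cup is 28 mm wide inside, 44 mm outside, 10 mm deep; its rim stands 8 mm above the fixed grey collar (68 mm outer diameter, top 95 mm above the table) when not pressed
- cup (a joint): how far the cup is pressed down, in m: 0 when free (it springs back to it), 0.008 with its rim level with the collar, 0.014 at its lower stop. The spring resists with about 3 N at the start, 6.5 N at 8 mm and 9.5 N at the stop
- mixer: the touch mixer, fixed: a white box 140 mm (its x) by 150 mm (its y, from 55 mm on the -y side to 95 mm on the +y side of the cup) and 75 mm high, with the collar, cup and guide plate on it; origin on the table on the cup's axis
- rack: white plastic tube rack, fixed, 95 x 150 mm and 60 mm high; origin under its centre. Six holes of 20 mm, two rows (x -22.5 and +22.5 mm) of three (y -45, 0, +45 mm), in two plates whose tops are 26 and 58 mm above the table
- short0: a bystander: one of three short tubes in the rack, 18 mm thick, 82 mm tall with its black rubber stopper; origin at its foot; leave in the rack
- short1: a bystander: one of three short tubes in the rack, 18 mm thick, 82 mm tall with its black rubber stopper; origin at its foot; leave in the rack
- short2: a bystander: one of three short tubes in the rack, 18 mm thick, 82 mm tall with its black rubber stopper; origin at its foot; leave in the rack
- amber: a bystander: brown glass bottle, 72 mm in diameter, 160 mm tall; origin under its centre
- white: a bystander: white plastic bottle, 60 mm in diameter, 140 mm tall; origin under its centre
- beaker: a bystander: glass beaker, 70 mm in diameter, 85 mm tall; origin under its centre
- tape: a bystander: roll of tape lying flat, 84 mm in diameter, 24 mm high; origin under its centre
- jar: a bystander: small white jar, 52 mm in diameter, 55 mm tall; origin under its centre

How it is judged:
By the outcome, as a careful person would: the job done as asked, in the order asked, and still so for the second after the job is handed in, while the arm keeps its last pose, push and grip.
It also fails if it takes over 54 s, if anything falls off the work surface, if the arm or the gripper's body presses on something with over 40 N, if the wrist force passes 120 N, or if a joint passes its speed limit or range.

## Working session

There is one attempt and no reset: what is moved stays moved. The work goes in short steps, Python scripts to look and compute and a shell command to move; the robot and the scene stay as the last step left them, time stands still between calls to the robot, and variables do not carry over. Pictures are saved under pics/ and viewed, and the job is handed in when it is done.

```bash
ls; mkdir -p pics; python3 - <<'E'
from station import *
import cv2
s=sense(); print(s)
for n in ["side","top","wrist"]:
    p=get_image(n); cv2.imwrite(f"pics/{n}0.png",p["img"][:,:,::-1])
    print(n,p["camera_matrix"].tolist(),p["R"].tolist(),p["t"].tolist() if hasattr(p["t"],'tolist') else p["t"])
    for k in ["tube_center","tube_foot","guide_hole","cup_floor","rack","mixer"]:
        m=mark_of(p,k); print(k,[(x["conf"],list(x["location"])) for x in m[:2]])
E
```

```text
pics
{'t': 0.0, 'joints': array([ 1.55958907e+00,  3.85598171e-01,  6.59615359e-03, -5.03184971e-04,
       -1.19399900e+00, -2.58583246e-01]), 'qd': array([ 9.36732197e-04,  1.53434292e-03,  2.63245980e-05,  3.79906593e-04,
       -9.85652476e-04,  6.37428348e-04]), 'tau': array([-4.00779036e-04, -3.92293811e+01,  1.88399220e+01,  4.18612182e+00,
       -4.57172879e-03, -6.34002674e-06]), 'ee_pos': array([166.41574969, 601.81987389, 230.18423461]), 'ee_rot': array([-2.07786496,  0.28458514,  2.07826784]), 'ft_force': array([ 0.16477229, -0.25741285, -0.29603082]), 'ft_torque': array([-3.33755211e-02, -4.46310048e-03,  1.97812529e-05]), 'gripper_width': 85.36684492895135}
side [[447.3527488348756, 0.0, 261.3656662598093], [0.0, 447.3527488348756, 193.1072564219884], [0.0, 0.0, 1.0]] [[-0.992887231872937, -0.1188904890894095, 0.006324269742631902], [-0.06712214751105673, 0.5151013668503764, -0.8544970445720556], [0.09833393156586646, -0.8488437037953187, -0.5194177552123577]] [582.935075501107, 145.09800118724024, 1621.5252243530497]
tube_center [(0.64, [227.4, 251.2])]
tube_foot [(0.
[... 570 characters left out ...]
41]
tube_center [(0.57, [193.3, 200.1]), (0.36, [202.3, 307.6])]
tube_foot []
guide_hole [(0.81, [201.5, 317.5]), (0.19, [205.7, 311.2])]
cup_floor [(0.43, [214.0, 195.6]), (0.41, [201.0, 310.1])]
rack [(0.81, [208.7, 198.0])]
mixer [(0.63, [204.4, 308.2])]
wrist [[273.43324151548774, 0.0, 250.23247153302594], [0.0, 273.43324151548774, 191.90339884396352], [0.0, 0.0, 1.0]] [[-0.26714882814096, -0.9636552572537953, 0.0002208846599789421], [-0.9274399166574963, 0.2571712836292109, 0.27151083195121417], [-0.26169964580268007, 0.07232894333270223, -0.9624353585270683]] [625.45360681403, -37.08658269106985, 378.4529396517768]
tube_center []
tube_foot []
guide_hole []
cup_floor []
rack []
mixer []
```

View pics/side0.png

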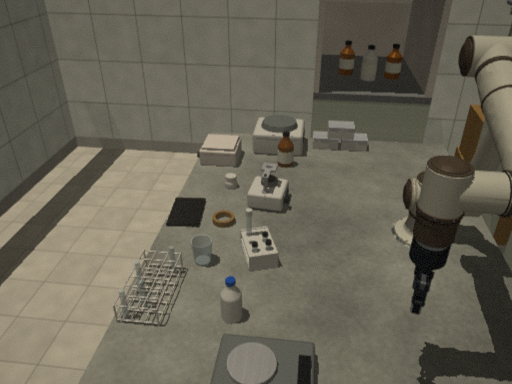

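View pics/top0.png

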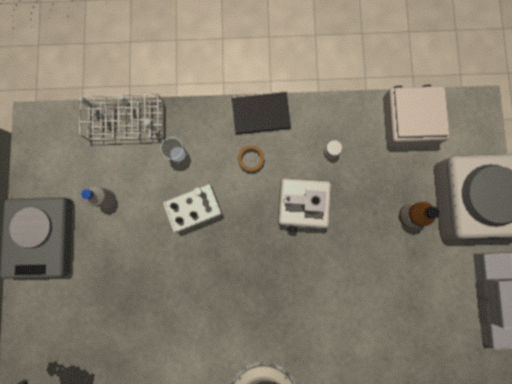

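View pics/wrist0.png

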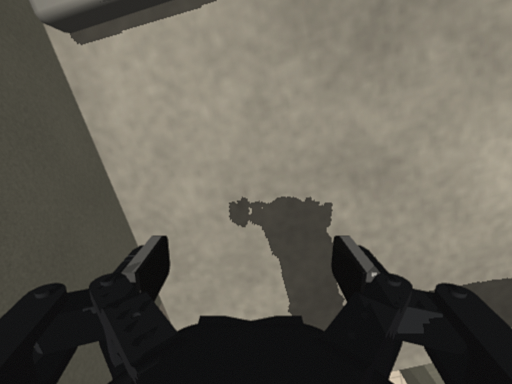

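```bash
cat > h.py <<'E'
from station import *
import numpy as np, cv2
def proj(p,X):
    c=np.array(p["R"])@np.array(X,float)+np.array(p["t"]); u=np.array(p["camera_matrix"])@c; return u[:2]/u[2]
def atz(p,col,row,z):
    R=np.array(p["R"]);t=np.array(p["t"]);d=R.T@np.linalg.solve(np.array(p["camera_matrix"]),[col,row,1.]);o=-R.T@t
    return o+d*(z-o[2])/d[2]
def save(p,n,box=None,f=1):
    im=p["img"][:,:,::-1]
    if box: im=im[box[1]:box[3],box[0]:box[2]]
    cv2.imwrite(f"pics/{n}.png",cv2.resize(im,None,fx=f,fy=f,interpolation=cv2.INTER_CUBIC))
E
python3 - <<'E'
from h import *
t=get_image("top"); s=get_image("side")
save(t,"top1",(155,165,345,245),4); save(s,"side1",(215,150,305,280),4.5)
for n,z in [("rack",0),("guide_hole",150),("mixer",0),("tube_center",83)]:
    for m in mark_of(t,n)[:2]: 
        r,c=m["location"]; print("top",n,m["conf"],atz(t,c,r,z).round(1))
    for m in mark_of(s,n)[:2]: 
        r,c=m["location"]; print("side",n,m["conf"],atz(s,c,r,z).round(1))
E
```

```text
top rack 0.96 [564.2 195.6   0. ]
top rack 0.71 [ 577.9 -158.6    0. ]
side rack 0.97 [570.  209.7  -0. ]
side rack 0.62 [ 7.408e+02 -6.000e-01 -0.000e+00]
top guide_hole 0.75 [ 575.  -156.4  150. ]
side guide_hole 0.61 [ 566.8 -179.5  150. ]
side guide_hole 0.33 [571.  -73.9 150. ]
top mixer 0.83 [ 574.6 -162.2    0. ]
top mixer 0.72 [556.4 199.5   0. ]
side mixer 0.65 [ 587.8 -149.5   -0. ]
side mixer 0.18 [ 608.6 -506.7    0. ]
top tube_center 0.61 [708.9  10.1  83. ]
top tube_center 0.55 [604.5 169.3  83. ]
side tube_center 0.63 [606.5 165.7  83. ]
```

```bash
ls pics
```

```text
side0.png
side1.png
top0.png
top1.png
wrist0.png
```

View pics/top1.png

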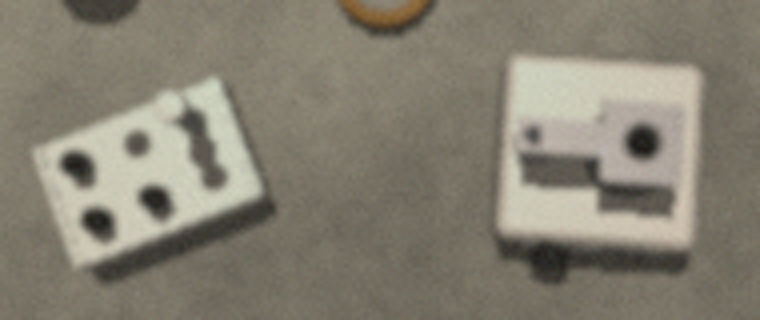

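View pics/side1.png

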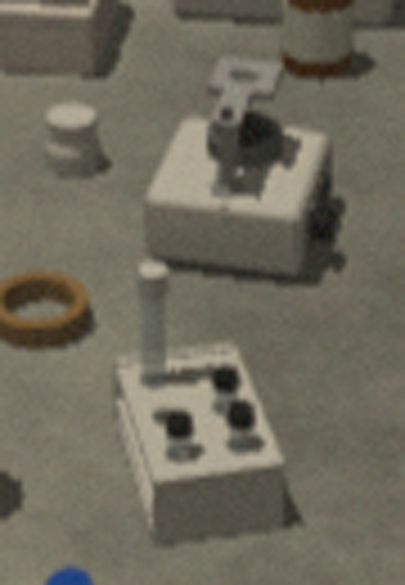

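```bash
python3 - <<'E'
from h import *
from scipy.spatial.transform import Rotation as Ro
s=sense(); print(s["t"],s["ee_pos"],s["joints"].round(3)); print(Ro.from_rotvec(s["ee_rot"]).as_matrix().round(3))
t=get_image("top"); sd=get_image("side")
for n,p in (("top",t),("side",sd)):
  for k in ["tube_center","rack","mixer","short0","beaker","tape","jar","white","amber"]:
    r=trace(p,k); print(n,k,[(round(x["conf"],2),np.round(x["extent"],1).tolist(),int(x["mask"].sum())) for x in r[:3]])
E
```

```text
1.55 [166.56022526 602.3717304  231.32170285] [ 1.56   0.385  0.008 -0.    -1.194 -0.259]
[[-0.    -0.267 -0.964]
 [ 0.    -0.964  0.267]
 [-1.    -0.     0.   ]]
top tube_center [(0.52, [192.1, 207.6, 57.8, 48.1], 1527), (0.43, [198.8, 193.4, 10.9, 11.2], 92)]
top rack [(0.7, [192.6, 208.6, 56.3, 47.1], 1432)]
top mixer [(0.63, [305.1, 205.1, 54.6, 54.4], 2455)]
top short0 [(0.59, [193.2, 214.6, 13.3, 8.6], 50), (0.43, [179.8, 218.4, 6.7, 8.1], 47)]
top beaker [(0.75, [174.8, 149.7, 28.1, 25.7], 493), (0.34, [252.7, 159.5, 23.2, 26.2], 331)]
top tape [(0.67, [253.1, 158.4, 25.1, 24.9], 286)]
top jar [(0.73, [332.5, 150.8, 22.3, 20.4], 276), (0.46, [179.2, 219.6, 6.3, 1.9], 44)]
top white [(0.61, [97.8, 195.8, 34.0, 24.2], 538)]
top amber [(0.74, [417.8, 215.3, 37.9, 25.5], 856)]
side tube_center [(0.68, [251.0, 223.3, 5.2, 26.5], 151), (0.61, [223.7, 217.5, 18.8, 15.6], 304)]
side rack [(0.69, [270.0, 176.7, 7.2, 7.3], 44), (0.58, [259.2, 248.1, 37.0, 40.5], 1089)]
side mixer [(0.7, [269.4, 188.6, 42.8, 46.2], 1347)]
side short0 [(0.63, [255.5, 247.1, 6.6, 14.1], 62), (0.55, [269.8, 244.8, 5.0, 6.0], 47), (0.55, [264.1, 236.4, 4.1, 11.5], 53)]
side beaker [(0.76, [202.8, 250.3, 24.9, 28.2], 567)]
side tape [(0.7, [220.6, 217.0, 25.4, 20.0], 302), (0.27, [249.2, 223.1, 6.6, 25.9], 153)]
side jar [(0.74, [230.3, 179.7, 10.0, 17.3], 161), (0.43, [268.8, 244.6, 6.9, 4.8], 54)]
side white [(0.78, [231.0, 301.4, 26.2, 47.0], 817)]
side amber [(0.98, [286.4, 150.1, 16.5, 35.7], 458), (0.75, [254.9, 246.4, 8.9, 11.1], 49)]
```

```bash
python3 -m pendant '[[0.01,-0.01,0.006,0],[0.02,-0.02,0.006,0],[0.03,-0.03,0.006,0],[0.03,-0.03,0.006,0],[0.03,-0.03,0.006,0]]' 0.0854 
python3 -m pendant '[[0.03,-0.03,0,0],[0.03,-0.03,0,0],[0.03,-0.03,0,0],[0.03,-0.03,0,0],[0.03,-0.03,0,0]]'
python3 -m pendant '[[0.03,-0.03,0,0],[0.03,-0.03,0,0],[0.03,-0.03,0,0],[0.03,-0.03,0,0],[0.03,-0.03,0,0]]'
python3 -m pendant '[[0.013,-0.012,0,0],[0,0,0,0],[0,0,0,0]]'
python3 - <<'E'
from h import *
s=sense(); print(s["t"],s["ee_pos"],s["joints"].round(3),s["ft_force"])
w=get_image("wrist"); save(w,"w2",None,1.5); 
for k in ["tube_center","tube_foot"]:
  print(k,[(x["conf"],x["extent"]) for x in trace(w,k)[:3]] if k=="tube_center" else "",[(x["conf"],x["location"]) for x in mark_of(w,k)])
E
```

```text
t: 2.97
ee_pos: [285.1, 483.2, 261.5]
ee_rot: [-2.078, 0.281, 2.077]
ft_force: [1.0, 0.7, -0.8]
gripper_width: 85.5
t: 3.38
ee_pos: [432.6, 335.3, 261.6]
ee_rot: [-2.078, 0.281, 2.076]
ft_force: [0.6, 0.5, -0.8]
gripper_width: 85.6
t: 3.8
ee_pos: [579.8, 187.9, 261.5]
ee_rot: [-2.078, 0.282, 2.076]
ft_force: [0.9, 0.7, 0.9]
gripper_width: 85.5
t: 4.05
ee_pos: [592.0, 176.8, 260.6]
ee_rot: [-2.075, 0.285, 2.076]
ft_force: [0.6, -0.3, 0.2]
gripper_width: 85.5
4.05 [592.04276502 176.76177849 260.61244724] [ 0.552  0.355  0.037 -0.    -1.253  0.747] [ 0.58322175 -0.28782413  0.15578282]
tube_center [(0.59, [261.1, 164.0, 21.9, 36.8])] [(0.56, [152.6, 257.3])]
tube_foot  []
```

View pics/w2.png

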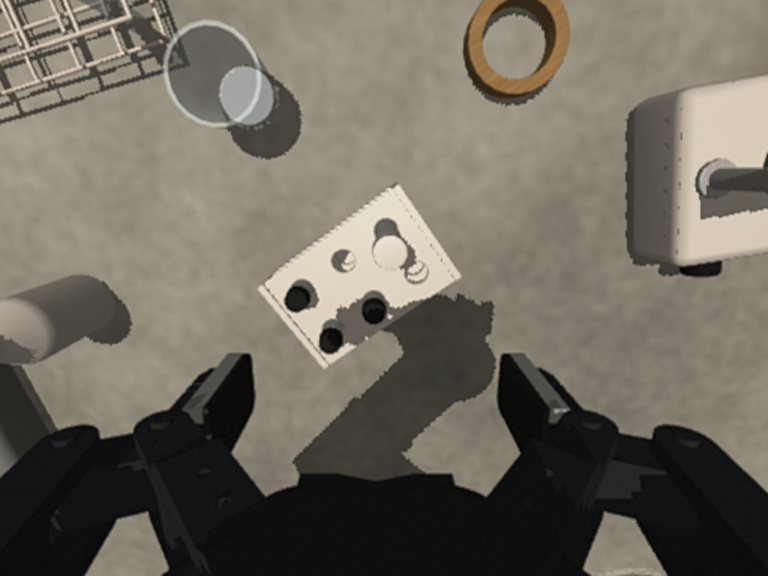

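```bash
python3 - <<'E'
from h import *
s=sense(); w=get_image("wrist"); t=get_image("top"); sd=get_image("side")
print(s["ee_pos"])
C=s["ee_pos"][:2]
for k in (158,): print("cap top centre guess")
for m in trace(w,"tube_center")[:1]:
  ys,xs=np.nonzero(m["mask"]); print(xs.min(),xs.max(),ys.min(),ys.max())
  # centerline per row
  for y in range(ys.min(),ys.max()+1,4): print(y, xs[ys==y].min(), xs[ys==y].max())
print("axis at foot..top for (604,168):",[proj(w,(604,168,z)).round(1).tolist() for z in (8,83,136,158)])
print("tcp proj", proj(w,(*C,s["ee_pos"][2])))
E
```

```text
[590.95259793 179.05757946 261.26725421]
cap top centre guess
251 273 145 177
145 256 262
149 252 265
153 252 267
157 252 271
161 251 273
165 251 273
169 251 273
173 253 270
177 260 264
axis at foot..top for (604,168): [[255.6, 152.2], [256.8, 160.5], [258.0, 169.1], [258.7, 173.6]]
tcp proj [251.16024435 237.84287872]
```

```bash
python3 - <<'E'
from h import *
w=get_image("wrist"); save(w,"w3",(200,110,340,230),5)
print(atz(w,261,167,158)); print(sense()["ee_pos"])
t=get_image("top"); sd=get_image("side"); save(t,"t3",(180,180,220,240),10)
for p,n in((t,"top"),(sd,"side")):
  for x in trace(p,"tube_center")[:2]:
    print(n,x["conf"],x["extent"])
g=cv2.cvtColor(w["img"],cv2.COLOR_RGB2GRAY)
print(g[140:185:3,245:282:2])
E
```

```text
[609.67652505 164.31378991 158.        ]
[591.31412382 178.88191442 261.0665524 ]
top 0.72 [251.8, 160.2, 27.8, 30.7]
side 0.65 [258.6, 249.8, 37.4, 45.6]
side 0.44 [251.1, 222.6, 6.4, 26.8]
[[222 222 221 221 222 221 221 221 222 221 221 221 221 222 196 221 221 212
  141]
 [221 221 221 221 222 224 224 217 219 224 221 220 220 220 220 212 221 221
  212]
 [221 220 220 224 185 104  94  93  89 113 208 222 220 220 220 221 205 217
  220]
 [220 221 223 170  92  99  99  97  95  88 103 204 221 219 219 219 219 219
  219]
 [221 221 221 118  94  99 100  99  98  95  82 170 224 219 218 218 218 219
  180]
 [220 220 223 168  91 100 106 108 142 160 118  84 176 222 218 217 218 218
  217]
 [219 219 221 208 102 184 230 227 225 224 224 223 182 152 221 218 217 216
  216]
 [219 219 217 110 223 225 223 223 222 221 220 218 220 201 111 181 218 216
  216]
 [219 219 212 176 224 221 221 220 220 219 218 216 215 217 168 115 183 217
  215]
 [218 218 219 185 220 219 218 218 217 217 214 214 212 214 185  90  93 218
  215]
 [217 217 218 183 218 216 216 215 214 214 213 212 212 213 137  94  91 183
  216]
 [217 215 216 208 206 215 212 212 212 211 211 210 213 171  92  92 113 163
  191]
 [214 215 214 214 211 203 204 209 210 209 208 192 109  89  90 100 192 217
  217]
 [213 214 213 213 213 213 214 210 213 213 213 216 193 137 192 222 217 215
  150]
 [213 213 213 213 213 212 213 212 213 213 214 214 216 123 179 158 148 183
  212]]
```

View pics/w3.png

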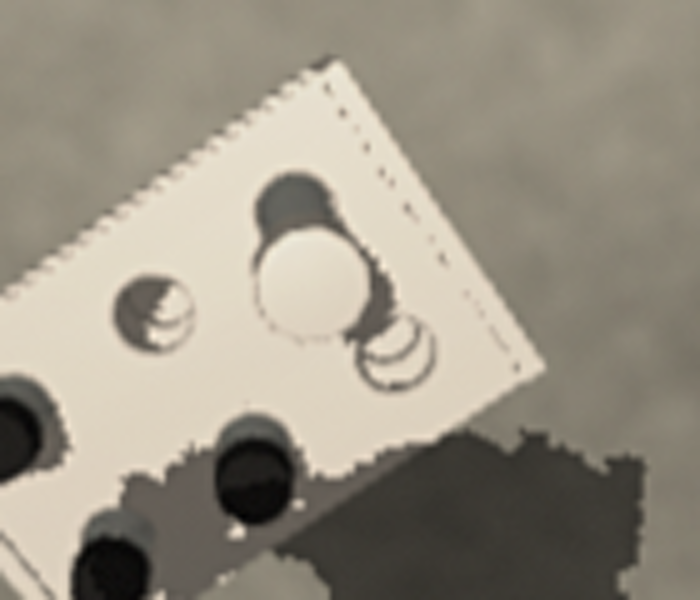

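```bash
python3 - <<'E'
from h import *
w=get_image("wrist"); print(sense()["ee_pos"])
for n,c,r,z in [("cap",262.4,166.8,158),("holeT",258.8,152.5,58),("e1",231,172.6,58),("e2",279.4,180.4,58),("s1",251,206,90),("s2",222,224,90)]:
  print(n,atz(w,c,r,z).round(1))
t=get_image("top"); sd=get_image("side")
print("top cap at px?", proj(t,(608,164,158)),proj(sd,(608,164,158)),proj(sd,(608,164,58)))
save(t,"t4",(180,180,230,230),12); save(sd,"s4",(235,200,285,270),8)
E
```

```text
[591.64030492 178.33452881 260.81251835]
cap [609.9 162.4 158. ]
holeT [609.7 162.7  58. ]
e1 [594.3 203.9  58. ]
e2 [567.6 146.3  58. ]
s1 [554.2 188.3  90. ]
s2 [541.2 229.   90. ]
top cap at px? [196.90837973 191.38005404] [249.34282935 209.57736879] [249.56873877 234.29382048]
```

View pics/t4.png

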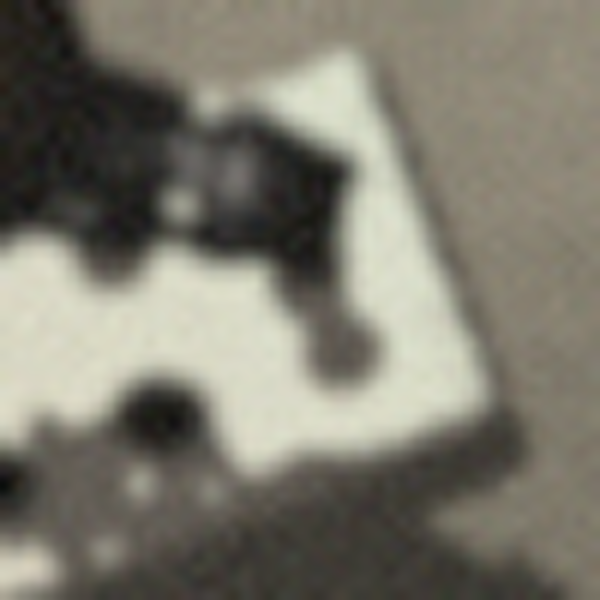

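View pics/s4.png

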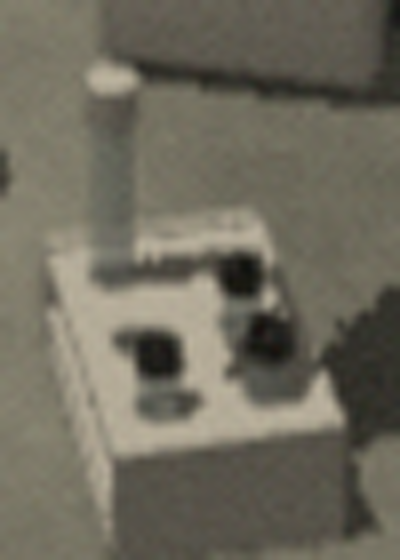

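```bash

python3 -m pendant '[[0.006,-0.005,0,0],[0.006,-0.005,-0.01,0],[0.006,-0.0055,-0.015,0],[0,0,-0.015,0],[0,0,0,0]]'
python3 -m pendant '[[0,0,0,0],[0,0,0,0]]'
python3 - <<'E'
from h import *
s=sense(); print(s["t"],s["ee_pos"],s["ft_force"])
w=get_image("wrist"); save(w,"w5",None,1.5)
print(proj(w,(609.7,162.7,158)))
E
```

```text
t: 5.27
ee_pos: [608.4, 161.2, 216.2]
ee_rot: [-2.07, 0.288, 2.085]
ft_force: [0.1, 1.2, -0.7]
gripper_width: 85.3
t: 5.43
ee_pos: [610.3, 162.5, 221.2]
ee_rot: [-2.078, 0.282, 2.076]
ft_force: [0.1, -0.2, 0.5]
gripper_width: 85.4
5.4333 [610.31516801 162.52880134 221.20920019] [ 0.06370548 -0.18445028  0.53314604]
[250.88556149 204.1338777 ]
```

View pics/w5.png

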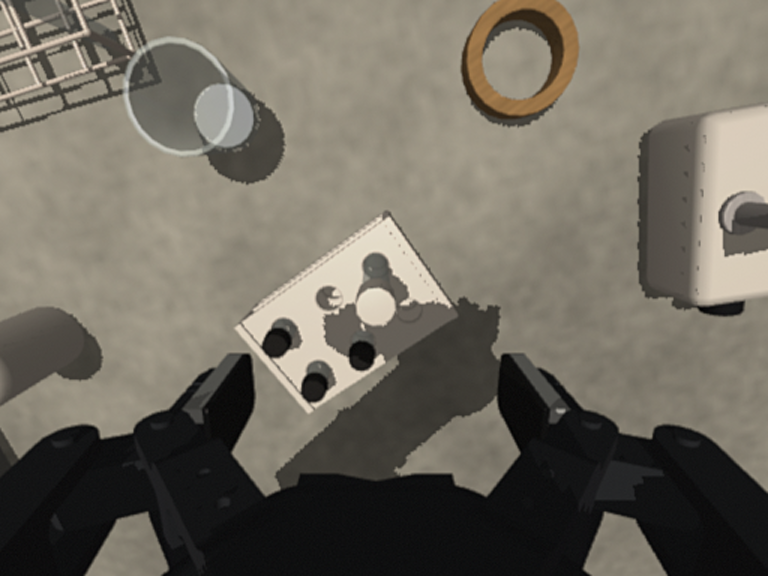

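```bash

python3 -m pendant '[[0,0,-0.015,0],[0,0,-0.02,0],[0,0,-0.02,0],[0,0,-0.02,0],[0,0,-0.02,0]]'
python3 -m pendant '[[0,0,-0.014,0],[0,0,-0.006,0],[0,0,0,0],[0,0,0,0],[0,0,0,0]]'
python3 - <<'E'
from h import *
s=sense(); print(s["t"],s["ee_pos"],s["ft_force"])
w=get_image("wrist"); save(w,"w6",None,1.5)
E
```

```text
t: 5.9
ee_pos: [610.4, 163.2, 126.4]
ee_rot: [-2.079, 0.28, 2.074]
ft_force: [0.4, -1.1, -1.0]
gripper_width: 85.4
t: 6.32
ee_pos: [610.7, 163.2, 107.5]
ee_rot: [-2.08, 0.28, 2.074]
ft_force: [0.1, 0.0, -0.8]
gripper_width: 85.3
6.3167 [610.7419755  163.19634665 107.509808  ] [ 0.11810783  0.03595217 -0.78131726]
```

View pics/w6.png

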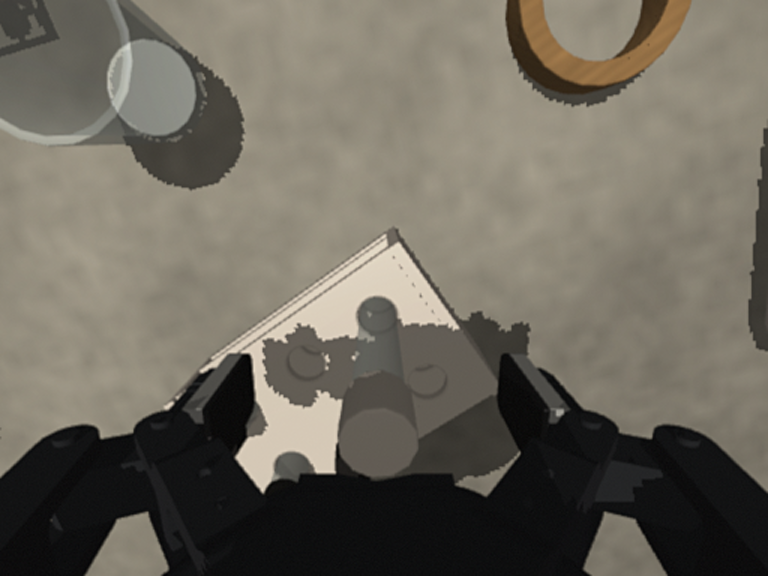

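```bash

python3 -m pendant '[[0,0,0,0],[0,0,0,0],[0,0,0,0],[0,0,0,0],[0,0,0,0]]' 0.010 60
python3 -m pendant '[[0,0,0,0],[0,0,0,0],[0,0,0,0],[0,0,0,0],[0,0,0,0]]'
python3 - <<'E'
from h import *
s=sense(); print(s["t"],s["ee_pos"],s["ft_force"],s["gripper_width"])
w=get_image("wrist"); save(w,"w7",None,1.5)
E
```

```text
t: 6.78
ee_pos: [609.7, 162.7, 106.0]
ee_rot: [-2.077, 0.282, 2.077]
ft_force: [-0.3, -0.3, -0.6]
gripper_width: 25.4
t: 7.2
ee_pos: [609.9, 162.8, 106.0]
ee_rot: [-2.078, 0.282, 2.077]
ft_force: [0.1, 0.4, 1.1]
gripper_width: 19.0
7.2 [609.86281192 162.78758467 106.04368019] [0.10453929 0.39808826 1.1020543 ] 18.98355684032502
```

View pics/w7.png

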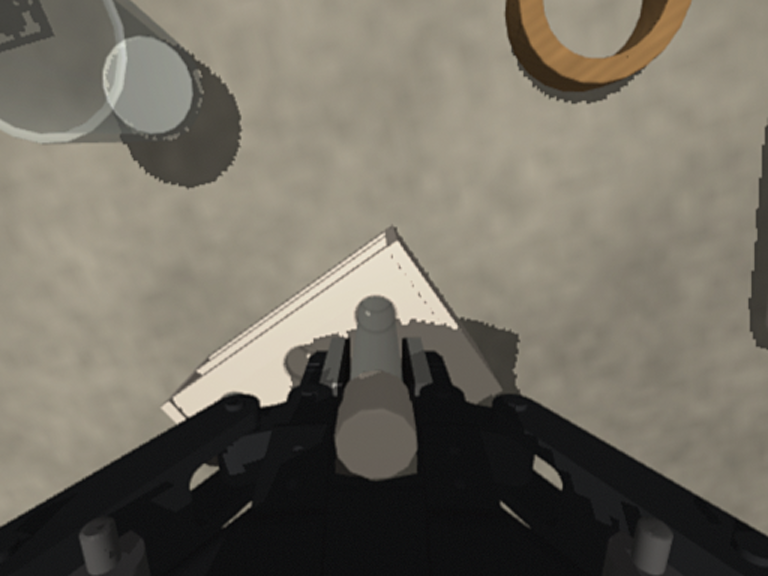

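```bash

python3 -m pendant '[[0,0,0,0],[0,0,0.005,0],[0,0,0.01,0],[0,0,0.015,0],[0,0,0.02,0]]'
python3 -m pendant '[[0,0,0.02,0],[0,0,0.02,0],[0,0,0.02,0],[0,0,0.02,0],[0,0,0.02,0]]'
python3 -m pendant '[[0,0,0.02,0],[0,0,0.01,0],[0,0,0.005,0],[0,0,0,0],[0,0,0,0]]'
python3 - <<'E'
from h import *
s=sense(); print(s["t"],s["ee_pos"],s["ft_force"],s["gripper_width"])
w=get_image("wrist"); save(w,"w8",None,1.5)
sd=get_image("side"); save(sd,"s8",(200,140,330,280),4)
t=get_image("top")
for p,n in((w,"wrist"),(t,"top"),(sd,"side")):
  for k,z in(("guide_hole",150),("mixer",0),("cup_floor",93)):
    for m in mark_of(p,k)[:2]:
      r,c=m["location"]; print(n,k,m["conf"],r,c,atz(p,c,r,z).round(1))
E
```

```text
t: 7.67
ee_pos: [608.8, 162.4, 155.4]
ee_rot: [-2.075, 0.284, 2.081]
ft_force: [0.9, -0.0, -0.4]
gripper_width: 19.5
t: 8.08
ee_pos: [609.4, 162.6, 257.6]
ee_rot: [-2.077, 0.282, 2.077]
ft_force: [0.5, 0.1, -0.5]
gripper_width: 19.3
t: 8.5
ee_pos: [609.2, 162.6, 289.8]
ee_rot: [-2.075, 0.283, 2.079]
ft_force: [0.4, 0.6, 0.1]
gripper_width: 19.0
8.5 [609.18461575 162.63843744 289.84705432] [0.44147591 0.61459681 0.06172965] 18.968572744363417
wrist mixer 0.96 121.8 460.9 [ 577.4 -163.6    0. ]
top guide_hole 0.58 199.0 317.2 [ 577.8 -165.   150. ]
top guide_hole 0.48 201.9 311.5 [ 570.3 -149.1  150. ]
top mixer 0.8 202.6 308.6 [ 581.7 -160.7    0. ]
top mixer 0.32 211.4 195.0 [564.6 198.8   0. ]
top cup_floor 0.37 200.8 310.4 [ 578.6 -153.9   93. ]
side guide_hole 0.75 164.6 269.9 [ 575.3 -174.1  150. ]
side mixer 0.92 200.2 269.7 [ 571.4 -151.6    0. ]
side mixer 0.17 202.5 247.2 [ 658.9 -122.8    0. ]
side cup_floor 0.39 179.6 268.2 [ 579.2 -155.2   93. ]
side cup_floor 0.33 185.6 230.1 [719.5 -89.7  93. ]
```

View pics/w8.png

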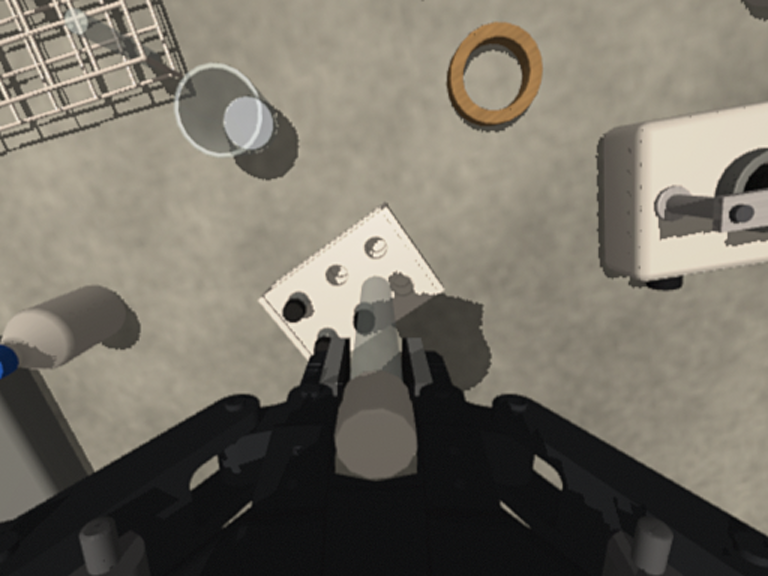

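View pics/s8.png

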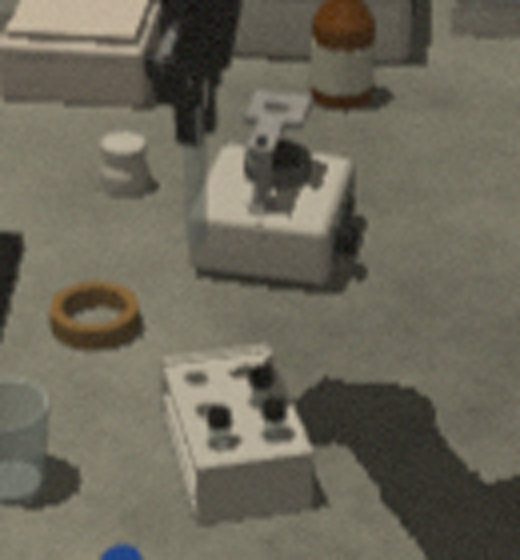

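```bash

python3 -m pendant '[[-0.002,-0.01,0,0],[-0.004,-0.02,0,0],[-0.005,-0.025,0,0],[-0.005,-0.025,0,0],[-0.005,-0.025,0,0]]'
python3 -m pendant '[[-0.005,-0.025,0,0],[-0.005,-0.025,0,0],[-0.005,-0.025,0,0],[-0.005,-0.025,0,0],[-0.004,-0.025,0,0]]'
python3 -m pendant '[[-0.003,-0.02,0,0],[-0.001,-0.012,0,0],[0,0,0,0],[0,0,0,0],[0,0,0,0]]'
python3 -m pendant '[[0,0,0,0],[0,0,0,0]]'
python3 - <<'E'
from h import *
s=sense(); print(s["t"],s["ee_pos"],s["ft_force"],s["gripper_width"])
w=get_image("wrist"); save(w,"w9",None,1.5); save(w,"w9z",(250,90,410,210),5)
for p,n in((w,"wrist"),):
  for k,z in(("guide_hole",150),("mixer",0),("cup_floor",93)):
    for m in mark_of(p,k)[:2]:
      r,c=m["location"]; print(n,k,m["conf"],r,c,atz(p,c,r,z).round(1))
E
```

```text
t: 9.52
ee_pos: [588.1, 56.2, 290.9]
ee_rot: [-2.078, 0.282, 2.077]
ft_force: [0.1, -1.0, -0.0]
gripper_width: 19.5
t: 9.93
ee_pos: [563.8, -69.0, 291.2]
ee_rot: [-2.078, 0.282, 2.077]
ft_force: [0.1, -0.3, -0.8]
gripper_width: 19.3
t: 10.35
ee_pos: [560.8, -98.9, 290.8]
ee_rot: [-2.077, 0.281, 2.077]
ft_force: [0.4, -0.2, 0.3]
gripper_width: 19.4
t: 10.52
ee_pos: [560.9, -98.4, 290.7]
ee_rot: [-2.078, 0.281, 2.078]
ft_force: [0.6, -0.2, -0.3]
gripper_width: 19.2
10.5167 [560.90113938 -98.39892697 290.74936841] [ 0.58194312 -0.20135439 -0.28904164] 19.190055867802435
wrist guide_hole 0.56 150.8 304.5 [ 576.6 -160.4  150. ]
wrist mixer 0.61 138.2 286.4 [ 577.1 -161.     0. ]
wrist cup_floor 0.61 143.5 294.9 [ 578.6 -159.9   93. ]
```

View pics/w9.png

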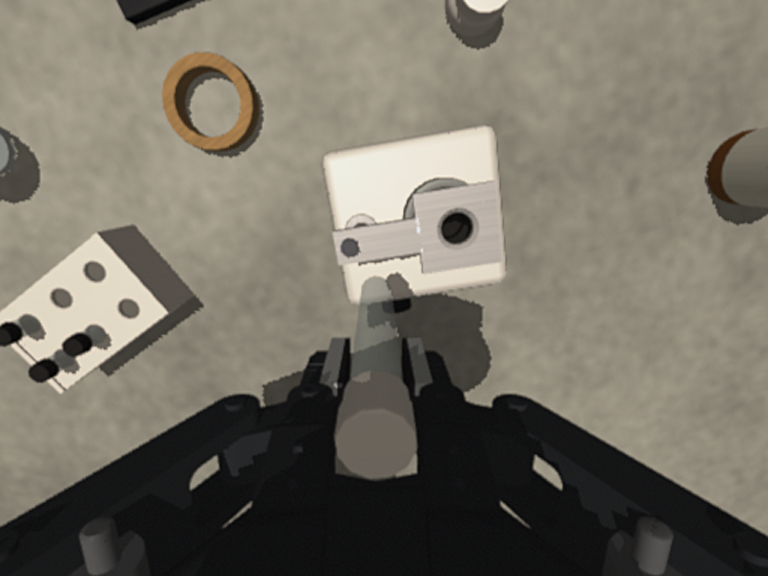

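View pics/w9z.png

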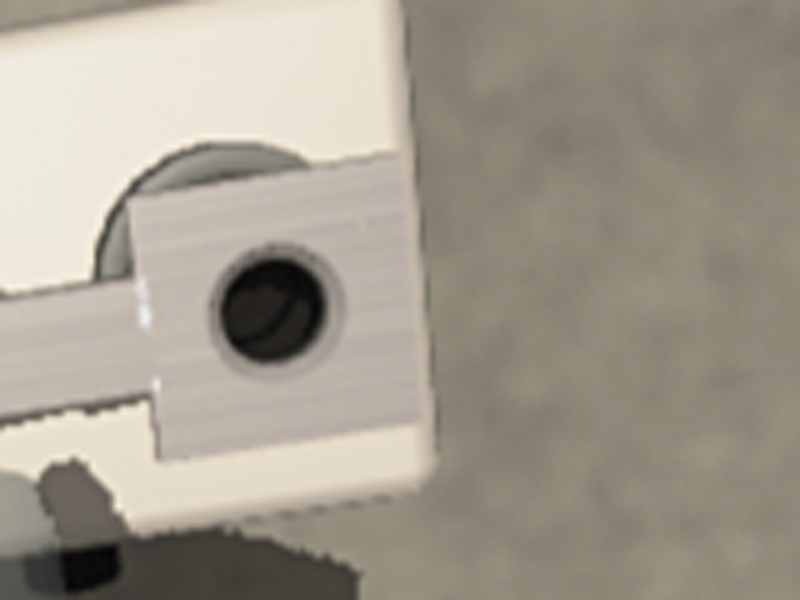

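```bash
python3 - <<'E'
from h import *
s=sense(); w=get_image("wrist"); P=s["ee_pos"]; print(P)
print(atz(w,305.3,152.0,150))
print("foot pred",proj(w,(P[0],P[1],P[2]-98))*1.5, proj(w,(P[0],P[1],P[2]-98)))
save(w,"w10",(225,170,285,230),10)
t=get_image("top");print("top",proj(t,(577,-161,150)),atz(t,315.75,200.25,150))
sd=get_image("side");save(sd,"s10",(225,130,325,230),6);print("side",proj(sd,(577,-161,150)),proj(sd,(P[0],P[1],P[2]-98)))
E
```

```text
[560.79976398 -98.75778259 290.7898267 ]
[ 575.04762261 -161.33993352  150.        ]
foot pred [376.14715707 287.16381324] [250.76477138 191.44254216]
top [315.74592399 199.32371239] [ 574.45043501 -160.88744774  150.        ]
side [269.12516076 166.13308437] [271.896306   163.96759102]
```

View pics/w10.png

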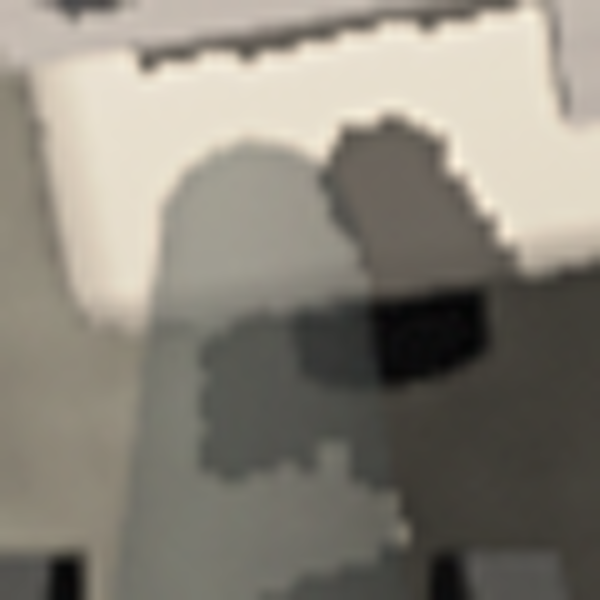

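View pics/s10.png

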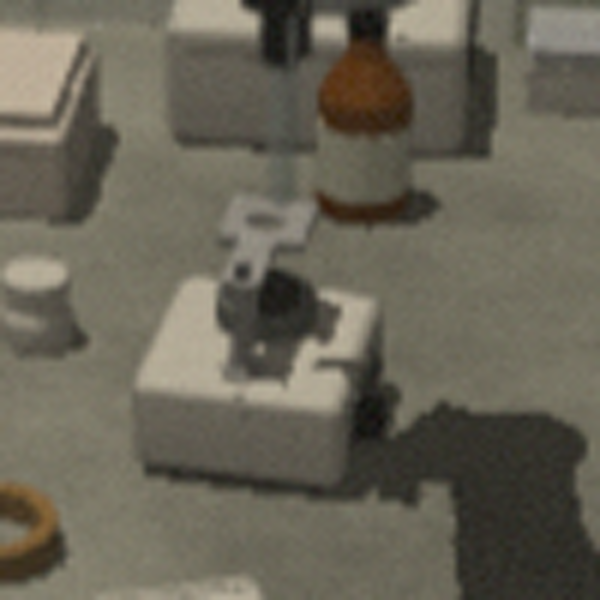

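```bash
python3 - <<'E'
from h import *
s=sense(); w=get_image("wrist"); P=s["ee_pos"]; print(P)
a=np.linspace(0,6.283,60)
for z,r in((-98,5),(-93,9)):
  q=np.array([proj(w,(P[0]+r*np.cos(x),P[1]+r*np.sin(x),P[2]+z)) for x in a]); print(z,q.min(0).round(1),q.max(0).round(1))
print(atz(w,305.3,152.0,150))
g=cv2.cvtColor(w["img"],cv2.COLOR_RGB2GRAY); print(g[180:200,236:268:1][::3]); print(g[180:192,250])
E
```

```text
[560.72707566 -99.06724524 290.78927685]
-98 [245.3 186.2] [256.2 196.7]
-93 [240.8 183.2] [260.8 202.5]
[ 574.94922596 -161.65296466  150.        ]
[[225 225 224 224 225 225 225 224 223 224 223 224 224 223 224 223 223 223
  224 223 223 223 224 224 225 226 227 227 228 227 226 225]
 [223 224 224 224 223 223 223 224 224 225 225 226 222 210 211 218 221 226
  225 225 226 229 204 109  98 102 102  95  96  97 101 127]
 [223 223 223 223 223 224 224 212 187 168 156 156 156 157 156 154 153 151
  150 153 166 160 101  99 101 102 103 102 102 101 101 100]
 [223 222 222 223 223 205 167 153 156 158 159 158 158 157 155 155 155 153
  153 151 137  94  87  92 102 102 103 102 101 101 102 101]
 [222 222 222 224 214 166 153 156 157 157 158 158 157 156 156 154 155 153
  150 149 149 143 132 129  93 100 101 102 102 101 102 102]
 [220 221 222 222 202 152 153 155 157 157 158 157 157 156 155 154 153 152
  151 150 149 147 145 136 128 138 102  98  99  99  99  99]
 [217 222 222 212 169 149 151 153 153 152 150 150 147 145 143 142 140 138
  136 133 132 129 120 109 114 102  92  95  94  91  86  80]]
[224 223 225 211 174 155 156 156 156 155 156 156]
```

```bash

python3 -m pendant '[[0.003,-0.01,0,0],[0.004,-0.018,0,0],[0.004,-0.018,0,0],[0.003,-0.0115,0,0],[0,-0.005,0,0]]'
python3 -m pendant '[[0,0,-0.01,0],[0,0,-0.01,0],[0,0,-0.005,0],[0,0,0,0],[0,0,0,0]]'
python3 -m pendant '[[0,0,0,0],[0,0,0,0]]'
python3 - <<'E'
from h import *
s=sense(); P=s["ee_pos"]; print(s["t"],P,s["ft_force"],s["gripper_width"])
w=get_image("wrist"); save(w,"w11",(200,130,320,220),6)
sd=get_image("side"); save(sd,"s11",(225,110,325,210),6)
print("wrist hole/foot", (proj(w,(575,-161.3,150))-[200,130])*6, (proj(w,(P[0],P[1],P[2]-98))-[200,130])*6)
t=get_image("top"); save(t,"t11",(280,170,350,240),8)
E
```

```text
t: 11.33
ee_pos: [575.1, -163.6, 290.4]
ee_rot: [-2.076, 0.284, 2.077]
ft_force: [-0.4, -0.4, -0.6]
gripper_width: 19.5
t: 11.75
ee_pos: [574.4, -161.2, 265.2]
ee_rot: [-2.077, 0.281, 2.079]
ft_force: [0.3, -0.6, -0.1]
gripper_width: 18.9
t: 11.92
ee_pos: [575.0, -161.4, 266.4]
ee_rot: [-2.079, 0.281, 2.076]
ft_force: [-0.4, 0.3, 0.5]
gripper_width: 19.4
11.9167 [ 574.99174004 -161.44055769  266.38721334] [-0.35787756  0.27885093  0.5449023 ] 19.35664771353533
wrist hole/foot [303.58779669 339.12877211] [304.66451238 369.27043044]
```

View pics/w11.png

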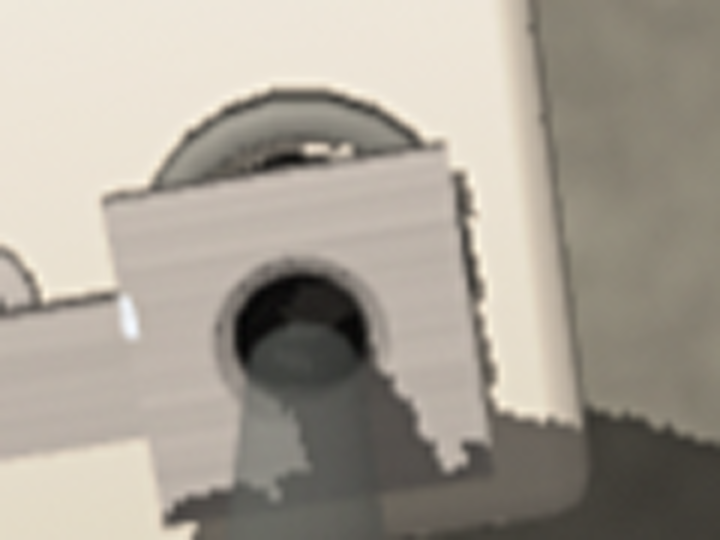

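View pics/s11.png

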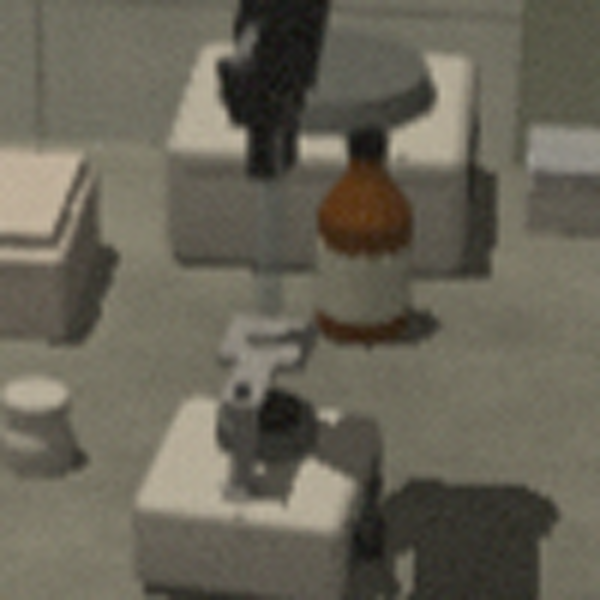

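```bash

python3 -m pendant '[[0,0.0007,-0.006,0],[0,0,-0.008,0],[0,0,-0.008,0],[0,0,-0.008,0],[0,0,0,0]]'
python3 -m pendant '[[0,0,0,0],[0,0,0,0],[0,0,0,0]]'
python3 - <<'E'
from h import *
s=sense(); P=s["ee_pos"]; print(s["t"],P,s["ft_force"],s["ft_torque"],s["gripper_width"])
w=get_image("wrist"); save(w,"w12",(200,130,320,220),6)
sd=get_image("side"); save(sd,"s12",(225,110,325,210),6)
print("wrist hole/foot", (proj(w,(575,-161.3,150))-[200,130])*6, (proj(w,(P[0],P[1],P[2]-98))-[200,130])*6)
E
```

```text
t: 12.48
ee_pos: [573.4, -160.8, 232.9]
ee_rot: [-2.072, 0.282, 2.082]
ft_force: [-1.2, 0.2, -0.7]
gripper_width: 19.3
t: 12.73
ee_pos: [575.0, -161.2, 236.3]
ee_rot: [-2.078, 0.282, 2.076]
ft_force: [0.5, 0.2, -0.6]
gripper_width: 19.5
12.7333 [ 575.01878542 -161.15815052  236.25132572] [ 0.51506315  0.18306805 -0.57780305] [ 0.01636516 -0.01918566  0.02197404] 19.46696950542
wrist hole/foot [305.88966409 390.74970851] [304.73829704 369.14886388]
```

View pics/w12.png

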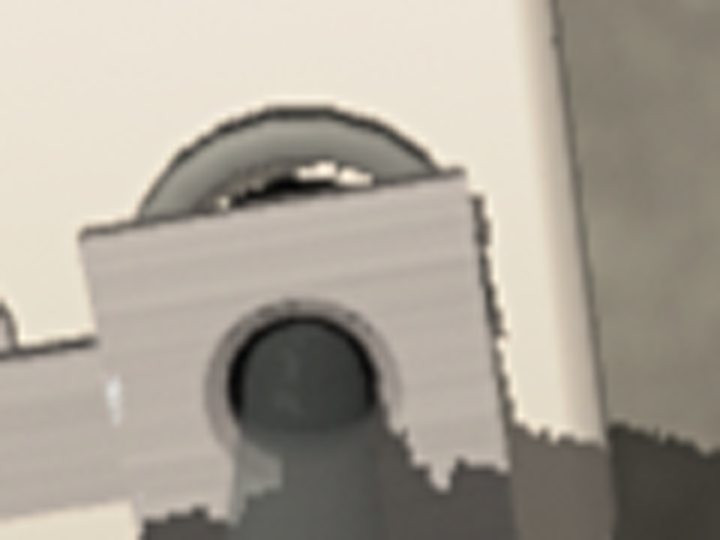

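View pics/s12.png

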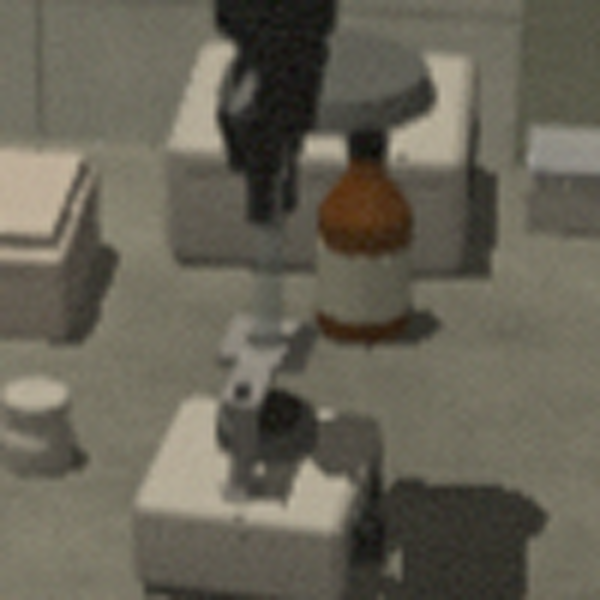

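```bash

python3 -m pendant '[[0,0.0003,-0.006,0],[0,0,-0.01,0],[0,0,-0.01,0],[0,0,-0.008,0],[0,0,-0.004,0]]'
python3 -m pendant '[[0,0,0,0],[0,0,0,0],[0,0,0,0]]'
python3 - <<'E'
from h import *
s=sense(); P=s["ee_pos"]; print(s["t"],P,s["ft_force"],s["ft_torque"],s["gripper_width"])
E
python3 -m pendant '[[0,0,-0.002,0],[0,0,0,0],[0,0,0,0]]'
python3 -m pendant '[[0,0,-0.002,0],[0,0,0,0],[0,0,0,0]]'
python3 -m pendant '[[0,0,-0.002,0],[0,0,0,0],[0,0,0,0]]'
python3 - <<'E'
from h import *
F=[]
for i in range(6): get_image("top"); s=sense(); F.append([*s["ee_pos"],*s["ft_force"]])
print(np.mean(F,0).round(2))
w=get_image("wrist"); save(w,"w13",(200,130,320,220),6)
sd=get_image("side"); save(sd,"s13",(225,110,325,210),6)
E
```

```text
t: 13.25
ee_pos: [573.6, -160.6, 195.4]
ee_rot: [-2.073, 0.282, 2.081]
ft_force: [-0.6, -0.7, -0.9]
gripper_width: 19.1
t: 13.5
ee_pos: [575.1, -160.9, 198.2]
ee_rot: [-2.078, 0.282, 2.077]
ft_force: [-0.5, -0.4, -1.1]
gripper_width: 19.2
13.5 [ 575.07604912 -160.85623199  198.15744047] [-0.48193293 -0.39745085 -1.05532329] [ 0.04831287  0.01828619 -0.01867177] 19.17699362479058
t: 13.75
ee_pos: [574.8, -160.8, 196.0]
ee_rot: [-2.078, 0.282, 2.077]
ft_force: [0.0, 0.3, -0.0]
gripper_width: 19.4
t: 14.0
ee_pos: [574.6, -160.8, 193.7]
ee_rot: [-2.077, 0.282, 2.077]
ft_force: [-0.1, -0.5, -0.1]
gripper_width: 19.2
t: 14.25
ee_pos: [574.6, -160.8, 191.6]
ee_rot: [-2.077, 0.282, 2.078]
ft_force: [-0.3, -0.3, -0.4]
gripper_width: 19.2
[ 5.7472e+02 -1.6077e+02  1.9184e+02 -1.9000e-01 -1.3000e-01 -5.1000e-01]
```

View pics/w13.png

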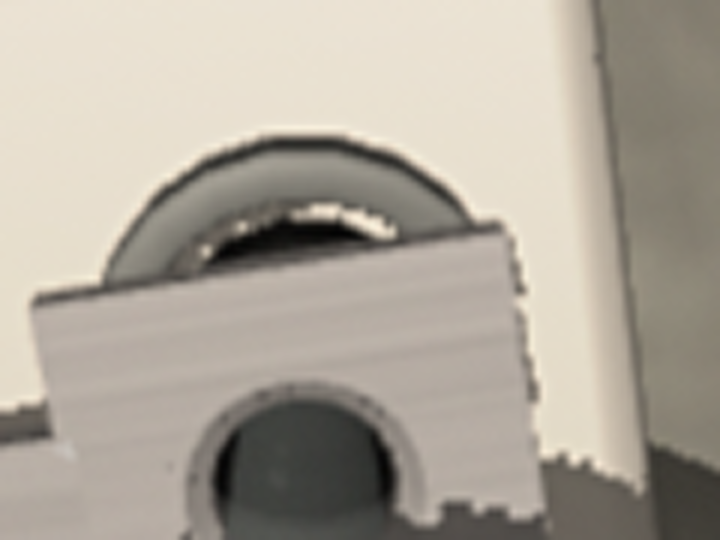

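View pics/s13.png

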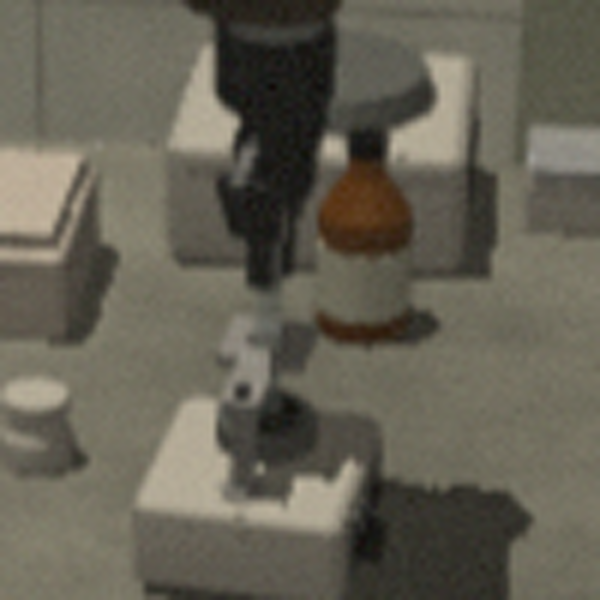

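```bash
cat > f.py <<'E'
from h import *
F=[]
for i in range(5): get_image("top"); s=sense(); F.append([*s["ee_pos"],*s["ft_force"],*(s["ft_torque"]*10)])
print(round(s["t"],2),np.mean(F,0).round(2))
E
python3 -m pendant '[[0,0,-0.001,0],[0,0,0,0]]' >/dev/null; python3 f.py
python3 -m pendant '[[0,0,-0.001,0],[0,0,0,0]]' >/dev/null; python3 f.py
python3 -m pendant '[[0,0,-0.001,0],[0,0,0,0]]' >/dev/null; python3 f.py
```

```text
15.07 [ 5.7485e+02 -1.6082e+02  1.9106e+02  2.2000e-01  1.2000e-01  1.0500e+00
 -3.0000e-01 -5.0000e-02 -6.0000e-02]
15.48 [ 5.7491e+02 -1.6082e+02  1.9013e+02  7.0000e-02 -6.0000e-02  2.7300e+00
  2.1000e-01 -3.5000e-01  3.0000e-02]
15.9 [ 5.7478e+02 -1.6078e+02  1.8890e+02  1.5000e-01 -2.4000e-01  3.2400e+00
  7.0000e-02 -2.6000e-01 -2.0000e-02]
```

```bash

python3 -m pendant '[[0,0,-0.0015,0],[0,0,-0.0015,0],[0,0,0,0],[0,0,0,0]]' >/dev/null; python3 f.py
python3 -m pendant '[[0,0,-0.001,0],[0,0,-0.001,0],[0,0,0,0],[0,0,0,0]]' >/dev/null; python3 f.py
python3 - <<'E'
from h import *
w=get_image("wrist"); save(w,"w14",(200,130,320,220),6)
E
```

```text
16.48 [ 5.7483e+02 -1.6081e+02  1.8601e+02  2.2000e-01  3.0000e-01  4.8800e+00
 -3.8000e-01  2.6000e-01 -2.3000e-01]
17.07 [ 5.7495e+02 -1.6084e+02  1.8419e+02 -1.8000e-01  2.3000e-01  5.6300e+00
  1.3000e-01  0.0000e+00  8.0000e-02]
```

View pics/w14.png

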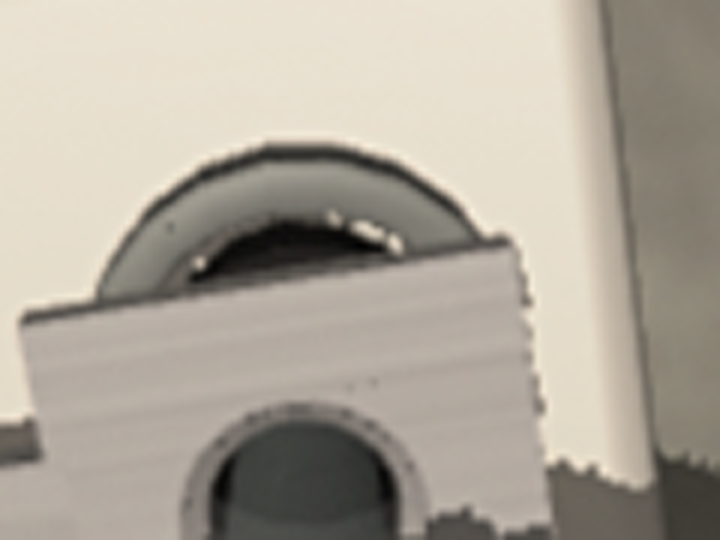

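```bash

python3 -m pendant '[[0,0,-0.0007,0],[0,0,-0.0007,0],[0,0,0,0],[0,0,0,0]]' >/dev/null; python3 f.py; python3 f.py
python3 - <<'E'
from h import *
sd=get_image("side"); save(sd,"s15",(245,150,295,200),12)
print(sense()["t"],[((proj(sd,(575,-161,z))-[245,150])*12).round() for z in(95,103)])
E
```

```text
17.7 [ 5.7510e+02 -1.6088e+02  1.8303e+02  9.0000e-02 -1.1000e-01  6.2100e+00
 -2.2000e-01 -1.3000e-01  4.0000e-02]
17.95 [ 5.7509e+02 -1.6087e+02  1.8302e+02 -1.0000e-01  1.1000e-01  6.1300e+00
  3.0000e-02 -1.0000e-01 -1.4000e-01]
18.0 [array([293., 342.]), array([293., 321.])]
```

View pics/s15.png

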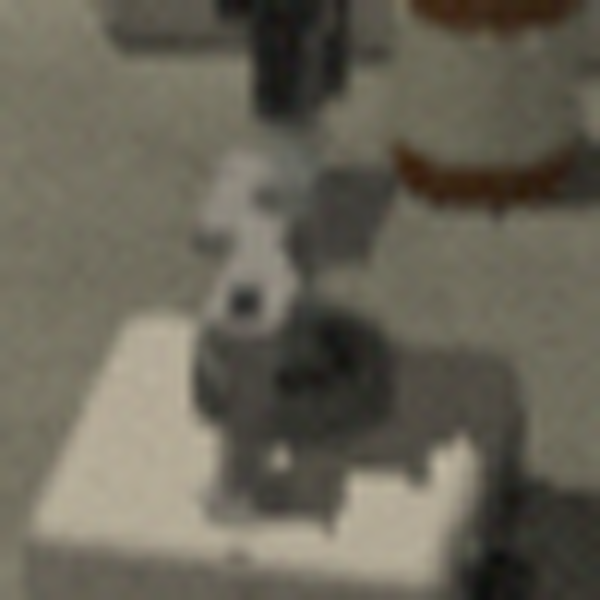

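```bash

for i in 1 2 3 4 5 6 7 8 9; do python3 -m pendant '[[0,0,0,0],[0,0,0,0],[0,0,0,0],[0,0,0,0],[0,0,0,0]]' >/dev/null; done; python3 f.py
python3 - <<'E'
from h import *
s=sense(); print(s["t"],s["gripper_width"]); w=get_image("wrist"); save(w,"w16",None,1.5)
E
```

```text
22.0 [ 5.7510e+02 -1.6087e+02  1.8304e+02 -9.0000e-02 -1.8000e-01  5.8500e+00
 -3.2000e-01 -2.0000e-02  5.0000e-02]
22.0 19.154390173985835
```

View pics/w16.png

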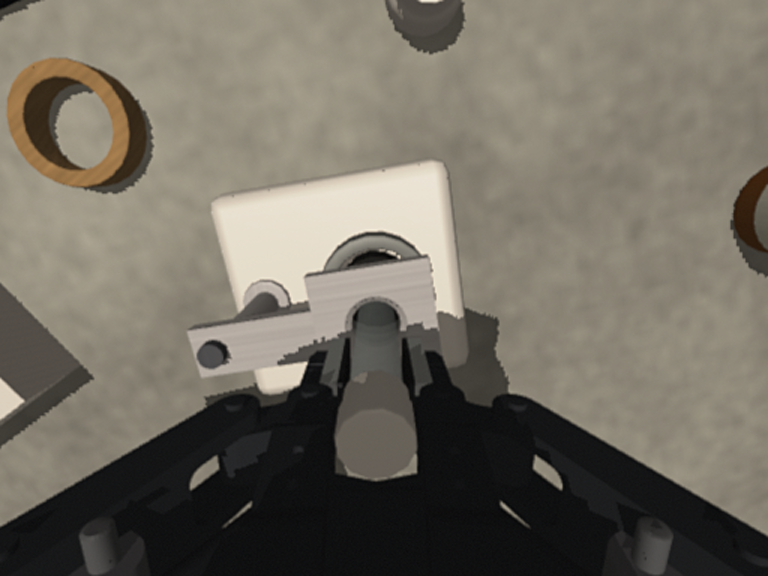

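```bash
python3 -c "
from station import *
print(job_done())"
```

```text
the job is handed in; nothing more can be done
None
```

I took the long tube out of the rack and lowered it foot first through the guide hole. I then pressed the mixer cup down about 8 mm, held it there for over 4 s, and handed the job in at about 22 s, still gripping and pressing.

**Press depth:** Measured from the tool height, the cup was down about 7.8 mm. The tool was at 183.0 mm, and the foot had made contact at about 190.8–191 mm. The spring force gave between 7.7 and 8.4 mm: about 6.35–6.7 N net, against 6.5 N expected at 8 mm. The depth rests on these two readings, because the side camera was too coarse to confirm that the rim is level with the collar.

**Grip:** The opening was 19 mm, and the cap sat in the same place in the wrist picture as when I first gripped it, so the tube did not slip. Side forces stayed below about 0.3 N during the press, so the tube was not pushing noticeably on the guide plate.

**Other things:** No contact force showed except the press itself. The three short tubes were still in the rack after I lifted the long one out, and the bottles, beaker, tape and jar looked undisturbed in the pictures. I did not re-measure their positions at the end.

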